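# Pop the bit tray and stop it short of the open watch movement

### The job

Press the release tab of the screwdriver-bit case down with one fingertip so that its spring-loaded tray pops out, and have the other finger waiting in front of the tray to stop it before it runs into the open watch movement; keep the tab down until the tray has come to rest. Leave the tray standing open by 2 to 5 cm. Nothing is pinched or lifted, and the movement, loupe, oil bottle and tin stay where they are.

Things in the scene. Friction and masses are not known exactly. Their poses are not given: they have to be found in the camera images.
- bit_case: flat aluminium case with a clear window in its roof, fixed to the bench, 170 mm long (x) x 92 mm wide (y) x 36 mm high; origin at the centre of its underside, z up. The tray comes out of its mouth, the end at x = -85 mm, towards -x. Offsets below are in this frame. Its yaw is 0.3 to 1.2 rad.
- tray (a joint): how far the tray is out, m: 0 shut (latched), 0.125 end stop. About 350 g, black, full of bits, on ball runners, captive. Once the catch lets go, a spring (4.5 N falling to 1.8 N) kicks it over the first 14 mm only, in under 0.1 s; it then coasts off at about 0.3 m/s with little friction (0.17 N), is past 100 mm if nothing stops it, rebounds up to 8 mm from a finger, and stays there.
- tray_front (a point): centre of the outer face of the tray's black front plate, at (-90, 0, 18.5) mm with the tray shut; it moves out with the tray towards -x of the case. The plate is 5 mm thick, 90 mm wide (y) and spans heights 2 to 35 mm.
- tab (a joint): release tab, m: 0 up, 0.005 fully down; the catch lets go at 0.004. It springs back when let go (2 N at the top, 4 N at the bottom, plus a little friction of the catch).
- tab_top (a point): centre of the top of the release tab, a black ribbed thumb plate 32 mm (x) x 30 mm (y) x 5 mm thick that sticks out of the case's -y side wall just behind the mouth; at (-67, -61, 20) mm with the tab up, 5 mm lower when pressed straight down. The wall beside it (y = -46 mm) is 36 mm high. The front plate stands 20 mm higher than the pressed tab.
- movement: open watch movement in a round grey holder, loose: 52 mm diameter, 20 mm high in all, a thin crown reaching 30 mm from the axis; origin at the centre of its underside. It stands in the tray's way, its near edge 86 to 98 mm in front of the shut tray's front plate.
- loupe: watchmaker's eyeglass, black, loose, 37 mm diameter, 34 mm high, standing narrow end down; origin at the centre of its underside. On the case's +y side.
- oil_bottle: small amber bottle, loose, 28 mm diameter, 55 mm high; origin at the centre of its underside. Behind the case.
- tin: round aluminium tin, loose, 52 mm diameter, 19 mm high; origin at the centre of its underside. On the case's -y side, well behind the tab.
Not all that is in view belongs to the job. Of the things that look like the bit_case, the larger one is meant.

How it is judged:
On the way:
1. a finger holds the tab down while the tray, popped out, stands stopped 15 to 58 mm open (value of joint tab above 0.003 m and contact force between the fingers and tab above 0.5 N and value of joint tray between 0.015 and 0.058 m and velocity of joint tray between -0.015 and 0.015 m/s), for 0.2 s.
At the end, for the whole second after the job is handed in: The tray stands still, open by 20 to 50 mm (15 to 58 mm allowed), the tab is up again, and the movement is where it was (within 8 mm) (value of joint tray between 0.015 and 0.058 m and velocity of joint tray between -0.01 and 0.01 m/s and value of joint tab below 0.001 m and distance of movement from where it was at the start of the episode below 0.008 m); the robot touches nothing.
It fails at once if the tray gets away: out by more than 65 mm (value of joint tray above 0.065 m).
It fails at once if the movement is struck, pushed or lifted (moved 8 mm) (distance of movement from where it was at the start of the episode above 0.008 m).
It fails at once if the loupe, oil bottle or tin is moved or lifted (15 mm) (distance of any of loupe, oil_bottle, tin from where it was at the start of the episode above 0.015 m).
It fails at once if the tray is pinched or pushed hard (over 45 N) (contact force between the fingers and tray above 45 N).
It also fails if it takes over 29 s, if anything falls off the work surface, if the arm or the gripper's body presses on something with over 40 N, if the wrist force passes 120 N, or if a joint passes its speed limit or range.

### The arm

A 6-joint arm with a two-finger parallel gripper is mounted at the origin on the work surface. World frame = base frame: x ahead of the robot, y to its left, z up, the work surface at z = 0. Lengths are in m, angles in rad, forces in N, time in s.
With the tool pointing down it reaches from about 0.325 to 0.775 m from the base axis. Payload 9.3 kg.
Tool frame: the origin (TCP) lies at the very end of the fingers, on their centre line; the grasp point (between the pads) lies 19 mm behind it; z points along the fingers, y is the line along which they close (so a half turn about z gives the same grasp; the last joint's range is limited). The gripper opens to 85 mm and grips with 20 to 120 N. Pads are 22 mm wide; open, the fingers measure 114 mm over their backs; the gripper's body (76 mm by 85 mm) begins 54 mm behind the grasp point. The pads swing forward as they close: fully open they stand 13 mm farther back than shut.
Start: joints at [-1.46, 0.259, 0.021, 1.334, 0, 1.418], TCP at [0.143, -0.531, 0.231] pointing down, gripper open.
Joint ranges: [-3.04, 3.04], [-0.91, 1.82], [-1.04, 1.36], [-1.92, 1.95], [-1.52, 1.45], [-3.14, 3.14]. Speed limits (rad/s): [2.22, 2.22, 2.79, 3.14, 3.14, 3.14].

### API

Orientations are given as a unit quaternion [w, x, y, z].
In Python, from plant import env gives the robot as it stands. Calls block until the motion is done:
- env.move_to(position, orientation): joint-space move of the TCP to a pose.
- env.move_straight(position, ori=None, v=0.15, until_force=None): straight line of the TCP; ori=None keeps the orientation; v is the mean speed in m/s. With until_force (N) it stops when the force on the tool has changed by that much, and returns True; else False.
- env.set_joints(angles): joint-space move.
- env.gripper_to(opening, f_grip=None): opening from 0.0 (shut) to 1.0 (fully open); f_grip is the grip in N (None keeps the last); returns when the fingers have stopped.
- env.hold(seconds).
- env.solve_ik(position, orientation): joint angles nearest the present ones, or None.
- env.snapshot(name): name is "scene" or "top"; returns (picture, depth): 384x512x3 uint8, red, green, blue; 384x512 float32, m along the optical axis (not along the pixel's ray), 0 where there is no reading.
- env.camera_info(name): a dict with "camera_matrix" (3x3 intrinsics, pixels), "rvec" (rotation vector, rad) and "tvec" (3), from world to camera coordinates, as OpenCV has them. Camera axes: x right, y down, z forward; pixel columns grow to the right and rows downward; lengths in m; the calibration is good to about 2 mm. A picture is of the moment at which its call begins. camera_info takes no time and is no camera call.
A pose or a line that the arm cannot do raises env.MotionError and nothing moves.
- env.hand_in(): hands the job in; it is judged then, once.
Readings, each from a call of its own:
- env.read_t(): time.
- env.read_joint_positions(): joint angles.
- env.read_dq(): joint speeds.
- env.read_tau(): joint torques, N m.
- env.read_position(): TCP position.
- env.read_ee_rot(): TCP orientation.
- env.read_wrist_force(): force on the tool from outside, world axes, zero at the start.
- env.read_ft_torque(): the same for the moment, N m.
- env.read_finger_gap(): opening from 0.0 (shut) to 1.0 (fully open).
- env.read_finger_force(): force on a finger pad.
Only numpy, scipy, OpenCV 4.12 (cv2) and the standard library are available. Lean on these libraries where they do the work, as an engineer would, in place of code of your own. Each camera call takes 0.05 s, during which the arm holds its last target. There are 200 camera calls.

## Working session

There is one attempt and no reset: what is moved stays moved. The work goes in short steps, each a Python script; the robot and the scene stay as the last script left them, time stands still between calls to the robot, and variables do not carry over. Pictures are saved under pics/ and viewed, at most 10 in all, crops included, and the job is handed in when it is done.

```bash
mkdir -p pics; ls
python3 - <<'E'
from plant import env
import cv2,numpy as np
print(env.read_t(),env.read_ee_rot())
for n in("top","scene"):
    im,d=env.snapshot(n); np.savez(f"pics/{n}0.npz",im=im,d=d)
    cv2.imwrite(f"pics/{n}0.png",cv2.resize(im[:,:,::-1],(768,576) if 0 else (800,600)))
    c=env.camera_info(n);print(n,c)
E
```

```text
pics
0.0 [-6.61199737e-04  9.91313674e-01  1.31517158e-01  2.74175735e-05]
top {'camera_matrix': array([[432.60360201,   0.        , 257.96821118],
       [  0.        , 432.60360201, 185.13331723],
       [  0.        ,   0.        ,   1.        ]]), 'rvec': array([ 2.1849285 , -2.13439086,  0.13831045]), 'tvec': array([0.05008334, 0.61742898, 0.77018509])}
scene {'camera_matrix': array([[444.96709417,   0.        , 252.47570761],
       [  0.        , 444.96709417, 189.33119843],
       [  0.        ,   0.        ,   1.        ]]), 'rvec': array([ 0.93514945,  2.66166717, -0.8244667 ]), 'tvec': array([ 0.44110967, -0.32637112,  1.09083369])}
```

View pics/top0.png

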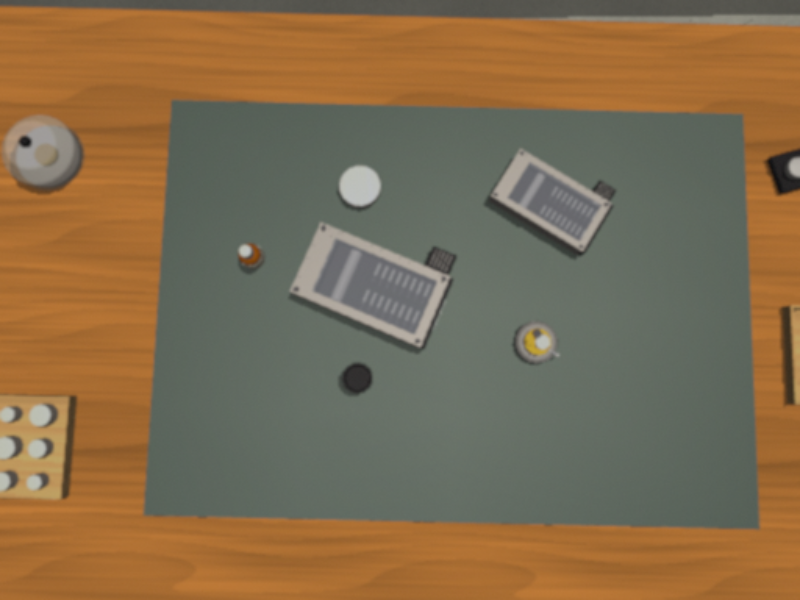

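View pics/scene0.png

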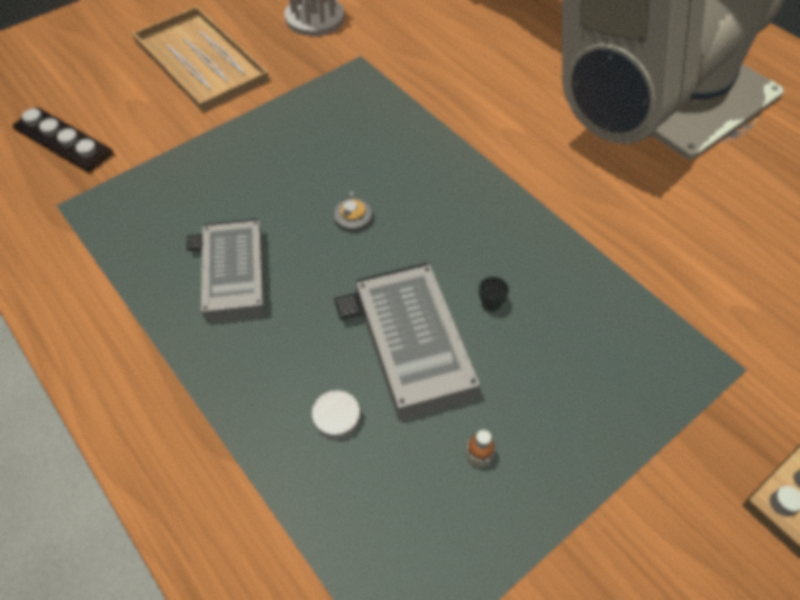

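Top view (800x600 px): large case at (372,286), its tab at (441,260) and mouth facing right. Movement is at (537,342), tin (360,186), loupe (357,378), bottle (250,255). Candidates for the case are (372,286), large, and (553,200), a smaller lookalike. For the tab they are (441,260) and (604,190). I choose the larger case at (372,286), with the tab at (441,260), and will measure it now.

```bash
cat > h.py <<'E'
import cv2,numpy as np
from plant import env
def ray(n,px,z):
    c=env.camera_info(n);R=cv2.Rodrigues(c["rvec"])[0];t=c["tvec"].ravel();o=-R.T@t
    p=np.c_[np.atleast_2d(px),np.ones(len(np.atleast_2d(px)))]
    d=(R.T@np.linalg.inv(c["camera_matrix"])@p.T).T
    return o+d*((z-o[2])/d[:,2])[:,None]
def proj(n,P):
    c=env.camera_info(n);return cv2.projectPoints(np.float64(P),c["rvec"],c["tvec"],c["camera_matrix"],None)[0][:,0]
def toW(o,yaw,p):
    c,s=np.cos(yaw),np.sin(yaw);p=np.atleast_2d(p).astype(float)
    return np.c_[o[0]+c*p[:,0]-s*p[:,1],o[1]+s*p[:,0]+c*p[:,1],p[:,2]]
E
python3 - <<'E'
from h import *
for n in("top","scene"):
    z=np.load(f"pics/{n}0.npz");im=z["im"];hsv=cv2.cvtColor(im,cv2.COLOR_RGB2HSV)
    m=((hsv[...,2]>135)&(hsv[...,1]<60)).astype(np.uint8)
    cs,_=cv2.findContours(m,cv2.RETR_EXTERNAL,cv2.CHAIN_APPROX_NONE)
    for c in cs:
        if cv2.contourArea(c)<600: continue
        W=ray(n,c[:,0].astype(float),0.036)[:,:2]
        (cx,cy),(w,h),a=cv2.minAreaRect((W*1000).astype(np.float32))
        print(n,c[:,0].mean(0),np.round([cx,cy,w,h,a],1))
im=np.load("pics/top0.npz")["im"]
cv2.imwrite("pics/crop0.png",cv2.resize(im[130:250,180:380,::-1],(800,480),interpolation=cv2.INTER_CUBIC))
E
```

```text
top [234.42105263 180.58270677] [623.1 105.1 170.5  92.8  68.2]
top [353.25       127.39772727] [ 732.2 -113.   129.3   70.4   59.3]
top [26.74782609 96.30434783] [777.5 508.3  67.   71.9  47.4]
scene [214.41666667 263.0952381 ] [750.2 128.2  50.5  51.4  51.3]
scene [ 31.91201717 312.69742489] [1038.2  -14.2  115.6  390.1    0. ]
scene [265.48249027 213.84046693] [620.7 105.3 169.3  92.7  68. ]
scene [147.0862069  170.22413793] [ 734.7 -109.1  128.5   69.8   59.1]
scene [464.53571429  69.08482143] [ 28.9  92.3  68.5 218.3  89.8]
```

View pics/crop0.png

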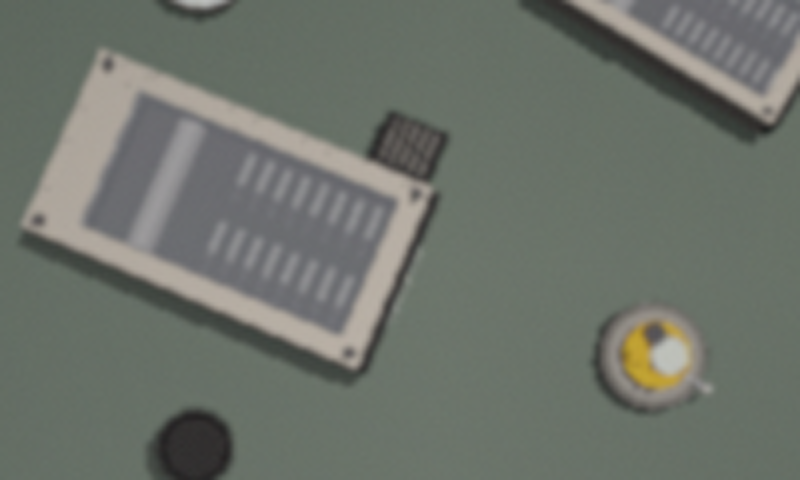

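Confirmed: the large case measures 170 x 92 mm in both views, and the centres agree within 2.4 mm. The tab is at crop px (410,147) and the movement at (650,358). Next I cross-check the tab and plan the straddling pose.

```bash
cat >> h.py <<'E'
O=np.array([.6219,.1052]);YAW=np.radians(68.1)
F1=np.array([-70,-65,0])/1e3;F2=np.array([-143,-20,0])/1e3   # finger centres, case frame
SEP=np.linalg.norm(F2-F1);OPEN=(SEP-.0145)/.085
mid=toW(O,YAW,(F1+F2)/2)[0]
from scipy.spatial.transform import Rotation as Ro
def quat(flip):
    y=toW((0,0),YAW,F2-F1)[0];y/=np.linalg.norm(y);y*=-1 if flip else 1
    z=np.array([0,0,-1.]);q=Ro.from_matrix(np.c_[np.cross(y,z),y,z]).as_quat();return [float(v) for v in(q[3],*q[:3])]
E
python3 - <<'E'
from h import *
def inv(p):
    c,s=np.cos(YAW),np.sin(YAW);d=p[:2]-O;return 1e3*np.array([c*d[0]+s*d[1],-s*d[0]+c*d[1]])
print("tab",inv(ray("top",[282.5,166.75],.02)[0]),"mov top",inv(ray("top",[342.5,219.5],.015)[0]),"mov scene",inv(ray("scene",[353*.64,214*.64],.012)[0]))
print(mid,SEP,OPEN)
q=[quat(f) for f in(0,1)]
best=None
for f in(0,1):
    for z in(.15,.0):
        print(f,z,env.solve_ik([*mid[:2],z],q[f]))
E
```

```text
tab [-68.39800567 -63.18018676] mov top [-212.88316181  -15.42621971] mov scene [-211.44923815  -16.84793434]
[ 0.62160984 -0.00946654  0.        ] 0.08575546629807336 0.8382996035067454
0 0.15 [-0.15011043  0.41188719  0.04143283  1.20034197  0.         -2.35705705]
0 0.0 [-0.15011043  0.52690575 -0.18008274  0.86380784  0.         -2.35705705]
1 0.15 [-0.15011043  0.41188719  0.04143283  1.20034197  0.          0.7845356 ]
1 0.0 [-0.15011043  0.52690575 -0.18008274  0.86380784  0.          0.7845356 ]
```

Run:
```python
from h import *
env.move_to([*mid[:2],.15],quat(1)); env.gripper_to(OPEN)
env.move_straight([*mid[:2],.055]); env.hold(.3)
print(env.read_t(),env.read_position(),env.read_finger_gap(),env.read_wrist_force())
im,d=env.snapshot("scene");np.savez("pics/s1.npz",im=im,d=d)
cv2.imwrite("pics/s1.png",cv2.resize(im[90:270,150:390,::-1],(800,600),interpolation=cv2.INTER_CUBIC))
k=800/240
for nm,F in(("f1",F1),("f2",F2)):
  for z in(.055,.065): 
    P=toW(O,YAW,[[F[0],F[1],z]]);print(nm,z,(proj("scene",P)-[150,90])*k)
```

```text
4.0 [ 0.62193593 -0.00949807  0.05571038] 0.836909321983996 [ 0.44985115  0.6124698  -0.15610401]
f1 0.055 [[231.17160833 312.60023856]]
f1 0.065 [[230.12777033 301.83174512]]
f2 0.055 [[275.34779761 194.55280464]]
f2 0.065 [[274.79458129 183.23178623]]
```

View pics/s1.png

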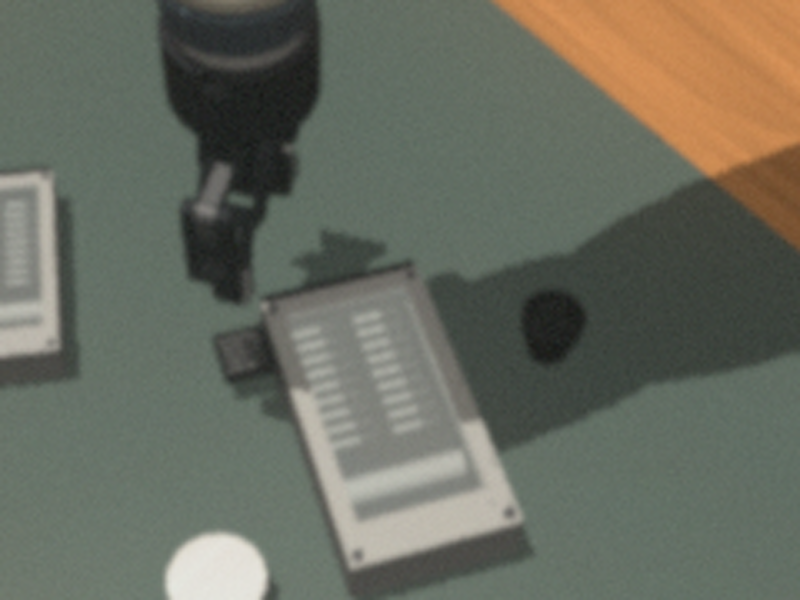

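Finger 1's tip is at crop px (237,297), where the prediction was (230,302). It is straight above the tab at (242,350), and the tips stand about 10 mm behind the TCP. Next I press down with a force guard.

Run:
```python
from h import *
env.move_straight([*mid[:2],.025],v=.08); env.hold(.3); f0=env.read_wrist_force()
r=env.move_straight([*mid[:2],-.002],v=.02,until_force=9)
print(r,env.read_position(),env.read_wrist_force()-f0)
env.hold(1.0);print(env.read_t(),env.read_position(),env.read_wrist_force()-f0,env.read_ft_torque())
for n in("scene","top"):
    im,d=env.snapshot(n);np.savez(f"pics/{n}2.npz",im=im,d=d)
    x,y=(150,90) if n=="scene" else (180,110)
    cv2.imwrite(f"pics/{n}2.png",cv2.resize(im[y:y+180,x:x+240,::-1],(800,600),interpolation=cv2.INTER_CUBIC))
```

```text
True [ 0.62185691 -0.00952624  0.00623656] [-5.80917043 -6.0178117   9.17152528]
6.8083 [ 0.62184593 -0.00945785  0.00628126] [-2.03011442 -1.53451226  8.89378464] [0.13103113 0.24986547 0.07933844]
```

View pics/scene2.png

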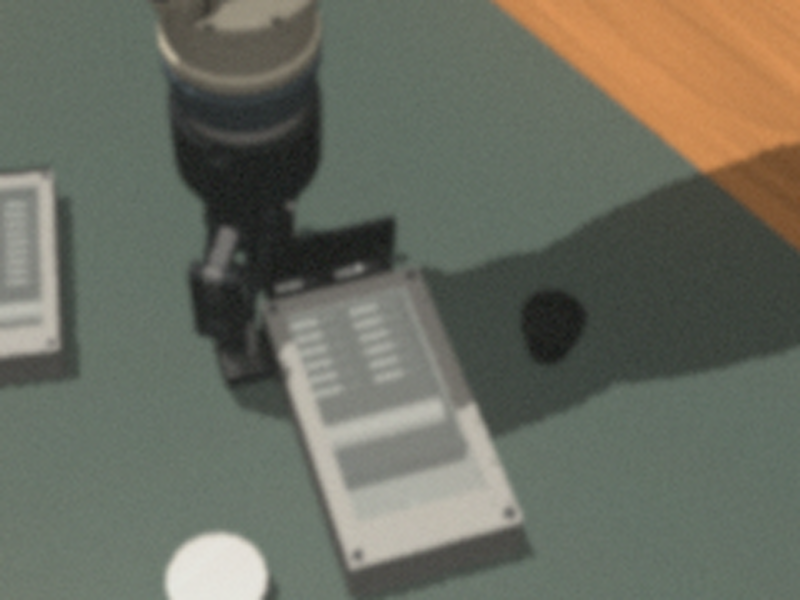

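The tray has popped out and been stopped by the second finger, with the far top corner of its plate at crop px (395,218), and the tab is held down. I'll estimate the opening, then lift straight up.

Run:
```python
from h import *
p=ray("scene",[150+395*.3,90+219*.3],.035)[0]
c,s=np.cos(YAW),np.sin(YAW);d=p[:2]-O;print("corner case",1e3*np.array([c*d[0]+s*d[1],-s*d[0]+c*d[1]]))
env.hold(.3)
env.move_straight([*mid[:2],.12],v=.06); env.hold(.5)
print(env.read_t(),env.read_position(),env.read_wrist_force())
im,_=env.snapshot("scene");cv2.imwrite("pics/scene3.png",cv2.resize(im[90:270,150:390,::-1],(800,600),interpolation=cv2.INTER_CUBIC))
```

```text
corner case [-121.38121879   45.82871418]
9.7667 [ 0.62162251 -0.00949732  0.12000161] [-0.56218067  0.0615405  -0.69882914]
```

View pics/scene3.png

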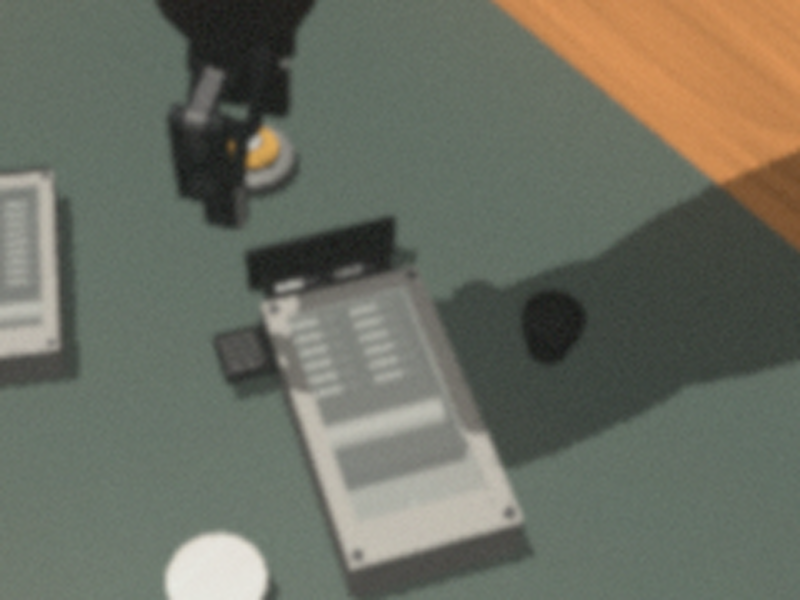

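The tray stands about 31–36 mm open, with its corner still at (395,218). The tab at (242,350) is up again, the movement at (262,155) is undisturbed, and the gripper is clear of everything.

```bash
python3 -c "
from plant import env
print(env.hand_in())"
```

```text
the job is handed in; nothing more can be done
None
```

I handed the job in at about 10 s: the tab was pressed and held, and the second finger stopped the tray, which stands about 31–36 mm open (read from the camera). The tab is up again, the last picture shows the movement undisturbed, and the gripper is clear; the hand-in call gave no verdict.

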